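# Calibrate the bean scale: load the ring weight, hold the recessed button

### The arm

A 6-joint arm with a two-finger parallel gripper is mounted at the origin on the work surface. World frame = base frame: x ahead of the robot, y to its left, z up, the work surface at z = 0. Lengths are in m, angles in rad, forces in N, time in s.
With the tool pointing down it reaches from about 0.225 to 0.875 m from the base axis. Payload 3.4 kg.
Tool frame: the origin (TCP) lies at the very end of the fingers, on their centre line; the grasp point (between the pads) lies behind it (manip.grasp_offset is the z of the grasp point in the tool frame, in m); z points along the fingers, y is the line along which they close (so a half turn about z gives the same grasp; the last joint's range is limited). The gripper opens to 85 mm and grips with 20 to 120 N. Pads are 22 mm wide; open, the fingers measure 114 mm over their backs; the gripper's body (76 mm by 85 mm) begins 54 mm behind the grasp point. The pads swing forward as they close: fully open they stand 13 mm farther back than shut.
Start: joints at [1.195, 0.276, 1.505, -0, 1.361, -0.121], TCP at [0.145, 0.556, 0.231] pointing down, gripper open.
Joint ranges: [-2.89, 2.89], [-0.75, 2.08], [0.22, 2.7], [-1.18, 4.32], [0.11, 2.71], [-2.7, 2.7]. Speed limits (rad/s): [2.57, 2.57, 3.14, 3.14, 3.14, 3.14].

### API

Orientations are given as a unit quaternion [w, x, y, z].
In Python, from rig import manip gives the robot as it stands.
- The arm moves only by the shell command python3 -m pendant 'ROWS' [FORCE]. ROWS is JSON, a list of rows, each an object of numbers: "dx", "dy", "dz": the shift along the tool's x, y, z in m; "rx", "ry", "rz": the turn, a rotation vector about the tool's x, y, z in degrees; "hand": the finger opening in m, from 0 to 0.0854. In form: [{"dx": .., "dy": .., "dz": .., "rx": .., "ry": .., "rz": .., "hand": ..}, ...]. A call has 1 to 12 rows; each row shifts and turns the commanded pose from where the row before left it, along the tool's axes as they then stand; what a row does not reach is not made up. A row lasts 1/12 s, in which the tool goes at most 41.7 mm and 7.16 degrees, less where a joint would pass 70% of its speed; a pose out of reach is approached as far as the arm can. A call is refused whole if a number of a shift passes 0.0417 or a number of a turn 7.16, either way. A call with a gripper value outside its range is refused whole. The fingers move at their own pace and stop on an object; FORCE is the grip in N (left out, the last holds). Time passes only in rows, so rows that do not move let the fingers close. It gives the time, the measured TCP pose, the force, the opening and the grip force at its end, in the units of the state.
- manip.get_state(): the state, without advancing time (a new reading comes with each control period).
- manip.get_image(name): name is "scene" or "side" or "wrist"; returns a dict with "frame" (420x560x3 uint8, red, green, blue), "fx", "fy", "cx", "cy" (pixels), "position" and "attitude" of the camera in the world; the wrist camera has in their place "mount" (4x4, takes a point from camera to tool coordinates, whose origin is the TCP and whose axes are the flange's). Camera axes: x right, y up, looking along -z (the intrinsics and any distortion apply to the point x, -y, -z); pixel columns grow to the right and rows downward; lengths in m; the calibration is good to about 2 mm. A picture is of the moment at which its call begins: read the wrist's pose just before it. There is no depth.
- manip.sign_off(): hands the job in; it is judged then, once.
The state is a dict: "clock": time; "qpos": joint angles; "qd": joint speeds; "effort": joint torques, N m; "position": TCP position; "ee_rot": TCP orientation; "contact_force": force on the tool from outside, world axes, zero at the start; "moment": the same for the moment, N m; "width": finger opening in m; "gripper_force": force on a finger pad.
Only numpy, scipy, OpenCV 4.12 (cv2) and the standard library are available. Lean on these libraries where they do the work, as an engineer would, in place of code of your own. Each camera call takes 0.05 s, during which the arm holds its last target. There are 200 camera calls.

### The job

Calibrate the bench scale: thread the brass ring weight onto the post of the weighing pan so that it lies flat on the pan, and let go of it. Only then take the orange-headed stylus from its holder, reach its tip down through the blue-rimmed port in the scale's top and press the recessed red button fully down, and finish while still gripping the stylus and holding the button down. Leave the knob weight, the jar and the flask undisturbed.

Things in the scene. Friction and masses are not known exactly. Their poses are not given: they have to be found in the camera images.
- scale: White bench scale, fixed to the bench: housing 240 (x) by 190 (y) by 58 high. Origin at the centre of its underside, z up. Its top carries a round metal pan, 110 diameter and 12 thick (pan's upper face 70 above the bench), centred at x +40, y 0 in the scale's frame, and the port at x -85, y -45. The dark display beside the port is flat. (mm)
- pan_seat (a point): Centre of the pan's upper face (70 above the bench), where the post rises: an upright fixed post 10 in diameter and 36 tall, its top 6 mm tapering to 4. Axes as the scale's. (mm)
- port (a point): Centre of the mouth of the round port in the scale's top face, 58 above the bench, marked by a flat blue rim of 27 outer diameter. The port is an upright round hole 16 in diameter (2 mm chamfer) and 34 deep; fingers do not fit. (mm)
- cal_button_top (a point): Centre of the red button's upper face (13 diameter), at the bottom of the port, 22 below the mouth when not pressed; it moves down with the button. (mm)
- cal_button (a joint): Travel of the red button, m: 0 released, 0.006 fully down, growing as it is pressed downwards. Spring return: about 2 N starts it, 6 N brings it fully down against a hard stop.
- ring_weight: Brass ring weight, about 300 g: 46 outer diameter, 26 high, with a through hole of 15 diameter. Stands flat on the bench. Origin at the centre of its underside, z along its axis (up). (mm)
- stylus: Stylus, about 45 g, standing upright, tip down, in the holder: steel shaft 7 diameter and 60 long with a round tip, then an orange square head 16 by 16 and 45 tall. Origin at the tip, z along the shaft up towards the head (head: z = 60 to 105); x and y are square to the head's flat sides. At the start the head's underside rests on the holder's top, so the tip is 10 above the bench. (mm)
- holder: Grey holder block 60 by 60 by 70 high, fixed to the bench, with one upright hole of 10 diameter and 66 deep in the centre of its top. Origin at the centre of its underside, z up. (mm)
- knob_weight: Bystander: solid steel weight of 44 diameter with a small knob, 64 high in all. Origin at the centre of its underside, z up. (mm)
- jar: Bystander: closed amber glass jar with black cap, 60 diameter, 85 high. Origin at the centre of its underside, z up. (mm)
- flask: Bystander: clear glass conical flask, 92 diameter at the foot, 124 high. Origin at the centre of its underside, z up. (mm)
Mind the look-alikes: they are no part of the job. There is more than one size of the ring_weight; the one meant has the size given above. There is more than one size of the stylus; the job needs the smaller.

How it is judged:
By the outcome, as a careful person would: the job done as asked, in the order asked, and still so for the second after the job is handed in, while the arm keeps its last pose, push and grip.
It also fails if it takes over 54 s, if anything falls off the work surface, if the arm or the gripper's body presses on something with over 40 N, if the wrist force passes 120 N, or if a joint passes its speed limit or range.

## Working session

There is one attempt and no reset: what is moved stays moved. The work goes in short steps, Python scripts to look and compute and a shell command to move; the robot and the scene stay as the last step left them, time stands still between calls to the robot, and variables do not carry over. Pictures are saved under pics/ and viewed, at most 10 in all, crops included, and the job is handed in when it is done.

```bash
mkdir -p pics; ls; cat > h.py <<'E'
from rig import manip
import cv2, numpy as np
from scipy.spatial.transform import Rotation as R
def q2R(q): return R.from_quat([q[1],q[2],q[3],q[0]]).as_matrix()
def grab(n):
    s=manip.get_state(); d=manip.get_image(n)
    if n=="wrist":
        T=np.eye(4);T[:3,:3]=q2R(s["ee_rot"]);T[:3,3]=s["position"];M=T@np.array(d["mount"]);d["P"],d["Rm"]=M[:3,3],M[:3,:3]
    else: d["P"],d["Rm"]=np.array(d["position"]),None
    return d
E
python3 - <<'E'
from h import *
for n in ["scene","side","wrist"]:
    d=grab(n); cv2.imwrite(f"pics/{n}0.png",d["frame"][:,:,::-1]); print(n,{k:v for k,v in d.items() if k!="frame"})
print(manip.get_state(), manip.grasp_offset)
E
```

```text
pics
scene {'fx': 465.9840925211796, 'fy': 465.9840925211796, 'cx': 279.1308020541769, 'cy': 207.51428777119082, 'position': array([0.89092814, 0.49779229, 1.12505273]), 'attitude': array([0.28687399, 0.07944523, 0.25606203, 0.9196869 ]), 'P': array([0.89092814, 0.49779229, 1.12505273]), 'Rm': None}
side {'fx': 494.5580290046665, 'fy': 494.5580290046665, 'cx': 287.069576830356, 'cy': 212.3197549205908, 'position': array([ 0.41940565, -0.97822701,  0.68227332]), 'attitude': array([ 0.86743644,  0.49388916, -0.03600058, -0.04828541]), 'P': array([ 0.41940565, -0.97822701,  0.68227332]), 'Rm': None}
wrist {'fx': 375.29321913816665, 'fy': 375.29321913816665, 'cx': 281.02412110835775, 'cy': 210.4971994505156, 'mount': array([[-6.30915190e-04,  9.52431882e-01,  3.04750902e-01,
         7.94298536e-02],
       [ 9.99999675e-01,  4.48091828e-04,  6.69852135e-04,
        -1.72070046e-03],
       [ 5.01432141e-04,  3.04751226e-01, -9.52431855e-01,
        -1.42427185e-01],
       [ 0.00000000e+00,  0.00000000e+00,  0.00000000e+00,
         1.00000000e+00]]), 'P': array([0.06754394, 0.57456496,
[... 162 characters left out ...]
]])}
{'clock': 0.15, 'qpos': array([ 1.19499330e+00,  2.76469597e-01,  1.50579588e+00, -2.60083429e-05,
        1.36072930e+00, -1.20996972e-01]), 'qd': array([-0.00252328, -0.00067611, -0.00287784,  0.00133822, -0.00126589,
       -0.00015561]), 'effort': array([ 9.36721990e-04, -4.17139792e+01, -2.46032810e+01, -2.73071382e-04,
        7.44955876e-03, -2.86652255e-05]), 'position': array([0.14480502, 0.55607452, 0.23064562]), 'ee_rot': array([-1.60032548e-04,  1.27055918e-01,  9.91895308e-01, -6.82671385e-04]), 'contact_force': array([-0.24884144,  0.52577779, -0.63477979]), 'moment': array([-0.01887962, -0.05847254,  0.03238343]), 'gripper_force': 0.0, 'width': 0.0853517912634686} -0.0187
```

View pics/scene0.png

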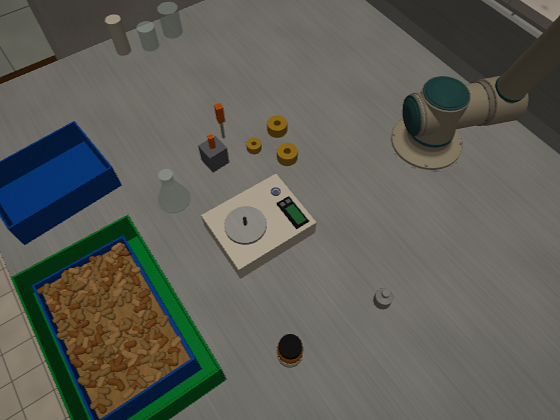

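View pics/side0.png

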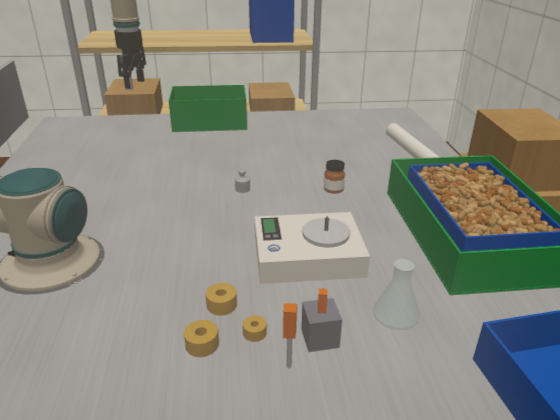

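The scene picture shows rings at (277,126), (287,153), (254,146), orange styli at (211,142) (in the grey holder) and (220,112) (free-standing, taller), the scale's pan at (245,224), port (276,191), flask (173,190), knob (384,298) and jar (289,349). The side picture shows the same: rings (222,298), (202,338), (255,327); styli (322,300) in the holder and (290,320) beside it.

```bash
cat >> h.py <<'E'
def pose(d):
    if d["Rm"] is None: d["Rm"]=q2R(d["attitude"])
    return d["P"],d["Rm"]
def ray(d,u,v):
    P,Rm=pose(d); u=np.atleast_1d(u).astype(float);v=np.atleast_1d(v).astype(float)
    r=np.stack([(u-d["cx"])/d["fx"],-(v-d["cy"])/d["fy"],-np.ones_like(u)],1)@Rm.T
    return P,r/np.linalg.norm(r,axis=1)[:,None]
def onz(d,u,v,z):
    P,r=ray(d,u,v); return P+r*((z-P[2])/r[:,2])[:,None]
def proj(d,X):
    P,Rm=pose(d); c=(np.atleast_2d(X)-P)@Rm
    return np.stack([d["cx"]-d["fx"]*c[:,0]/c[:,2],d["cy"]+d["fy"]*c[:,1]/c[:,2]],1)
def tri(d1,p1,d2,p2):
    P1,r1=ray(d1,*p1);P2,r2=ray(d2,*p2);A=np.zeros((3,3));b=np.zeros(3)
    for P,r in((P1,r1[0]),(P2,r2[0])):
        M=np.eye(3)-np.outer(r,r);A+=M;b+=M@P
    X=np.linalg.solve(A,b);return X,np.linalg.norm(np.cross(X-P1,r1[0]))
def blobs(d,lo,hi,amin=15):
    h=cv2.cvtColor(d["frame"],cv2.COLOR_RGB2HSV);m=cv2.inRange(h,lo,hi)
    n,l,s,c=cv2.connectedComponentsWithStats(m)
    return [(s[i],c[i],l==i) for i in range(1,n) if s[i][4]>=amin]
E
python3 - <<'E'
from h import *
for n in["scene","side"]:
    d=grab(n); print(n)
    for nm,lo,hi in[("brass",(15,120,90),(28,255,255)),("orange",(3,180,120),(14,255,255)),("blue",(95,60,60),(125,255,255)),("pan",(0,0,120),(180,30,255))]:
        for s,c,m in blobs(d,lo,hi,12):
            x=s[0]+s[2]/2
            if not(150<c[0]<420 and 60<c[1]<380): continue
            ex=""
            if nm=="brass":
                v,u=np.nonzero(m); w=onz(d,u,v,.026); 
                v1=w[:,:2]-w[:,:2].mean(0); 
                # width perpendicular to viewing azimuth = outer diameter
                a=w[:,:2].mean(0)-d["P"][:2];a/=np.linalg.norm(a);p=np.array([-a[1],a[0]])
                t=v1@p;ex=(np.ptp(t).round(4),w[:,:2].mean(0).round(3))
            print(nm,s,c.round(1),ex)
E
```

```text
scene
brass [267 116  20  15 216] [276.8 122.8] (np.float64(0.0589), array([ 0.347, -0.304]))
brass [247 138  14  11 121] [253.4 143.1] (np.float64(0.04), array([ 0.45 , -0.278]))
brass [277 143  21  16 244] [287.  150.7] (np.float64(0.0597), array([ 0.383, -0.197]))
orange [214 103   9   7  38] [217.9 106. ] 
orange [208 134   6   5  21] [210.  136.2] 
blue [271 187   9   9  28] [274.8 191.1] 
pan [158 169  15  11 135] [165. 174.] 
pan [ 225  206   41   37 1140] [244.9 224.1] 
pan [320 260   7   8  12] [322.8 263.3] 
pan [241 276   6   7  12] [243.2 279. ] 
pan [327 295   9  11  12] [330.8 300. ] 
side
brass [206 283  30  32 755] [220.5 298.2] (np.float64(0.0592), array([ 0.388, -0.202]))
brass [243 316  23  25 458] [253.9 327.6] (np.float64(0.0415), array([ 0.449, -0.292]))
brass [184 320  34  36 899] [200.3 336.7] (np.float64(0.0601), array([ 0.351, -0.305]))
orange [319 289   8   6  39] [322.6 291.2] 
orange [284 304  12   8  91] [289.8 307.6] 
pan [     0      0    560    420 155606] [268.5 225.7] 
pan [ 143   51  158   50 5164] [223.   68.6]
```

```bash
python3 - <<'E'
from h import *
a=grab("scene");b=grab("side")
print("pan",onz(a,245,224.5,.07),onz(b,326,232,.07))
print("port",onz(a,275.5,191,.058),onz(b,274,247.5,.058))
print("sty small top",tri(a,(210,135.5),b,(322.5,290.5)))
print("sty big top",tri(a,(218,105),b,(290,306)))
print("sty big bottom",tri(a,(223,137),b,(289.5,364)))
print("jar",onz(a,290,342,.085),onz(b,335,165,.085)); print("knob",onz(a,384,290,.064),onz(b,242,173,.064)); print("flask",onz(a,165,174,.124),onz(b,403,266,.124))
v=cv2.resize(a["frame"][90:260,180:340],None,fx=3,fy=3,interpolation=cv2.INTER_CUBIC);cv2.imwrite("pics/c1.png",v[:,:,::-1])
E
```

```text
pan [[ 0.63165569 -0.03439156  0.07      ]] [[ 0.62970705 -0.04872696  0.07      ]]
port [[ 0.50393911 -0.08136883  0.058     ]] [[ 0.50738031 -0.0814965   0.058     ]]
sty small top (array([ 0.57143312, -0.306314  ,  0.1160729 ]), np.float64(0.0005650575139141827))
sty big top (array([ 0.50464316, -0.36969349,  0.14166934]), np.float64(0.0007595180150333696))
sty big bottom (array([ 0.50640315, -0.36707448,  0.00468186]), np.float64(0.0008897242712664168))
jar [[0.71331092 0.28168221 0.085     ]] [[0.71533852 0.27064824 0.085     ]]
knob [[0.45210614 0.30431295 0.064     ]] [[0.4522609  0.28567449 0.064     ]]
flask [[ 0.7362288  -0.25433729  0.124     ]] [[ 0.73383127 -0.26086631  0.124     ]]
```

```bash
python3 -m pendant '[{"dy":-0.02,"dz":-0.015},{"dy":-0.0417,"dz":-0.01},{"dy":-0.0417,"dx":-0.01},{"dy":-0.0417,"dx":-0.01},{"dy":-0.0417,"dx":-0.01},{"dy":-0.0417,"dx":-0.01},{"dy":-0.0417,"dx":-0.01},{"dy":-0.0417,"dx":-0.01},{"dy":-0.0417,"dx":-0.01},{"dy":-0.0417,"dx":-0.01},{"dy":-0.0417,"dx":-0.01},{"dy":-0.0417,"dx":-0.01}]'
```

```text
invalid input
```

```bash
python3 -m pendant '[{"dx":-0.012,"dy":-0.016},{"dx":-0.02,"dy":-0.028},{"dx":-0.023,"dy":-0.033},{"dx":-0.023,"dy":-0.033},{"dx":-0.023,"dy":-0.033},{"dx":-0.023,"dy":-0.033},{"dx":-0.023,"dy":-0.033},{"dx":-0.023,"dy":-0.033},{"dx":-0.023,"dy":-0.033},{"dx":-0.023,"dy":-0.033},{"dx":-0.023,"dy":-0.033},{"dx":-0.023,"dy":-0.033}]'
```

```text
invalid input
```

View pics/c1.png

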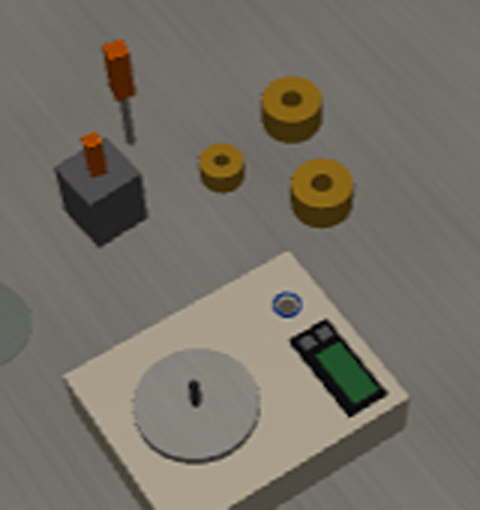

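Crop: the small ring at crop (221,167) is clearly smaller than the other two, (291,108) and (322,191); the small stylus sits in the holder at (93,152), while the bigger one stands free at (120,90). The move was refused, so I'll write rows with all keys.

```bash
python3 -m pendant '[{"dx":-0.012,"dy":-0.016,"dz":0,"rx":0,"ry":0,"rz":0,"hand":0.085},{"dx":-0.02,"dy":-0.028,"dz":0,"rx":0,"ry":0,"rz":0,"hand":0.085},{"dx":-0.023,"dy":-0.033,"dz":0,"rx":0,"ry":0,"rz":0,"hand":0.085},{"dx":-0.023,"dy":-0.033,"dz":0,"rx":0,"ry":0,"rz":0,"hand":0.085},{"dx":-0.023,"dy":-0.033,"dz":0,"rx":0,"ry":0,"rz":0,"hand":0.085},{"dx":-0.023,"dy":-0.033,"dz":0,"rx":0,"ry":0,"rz":0,"hand":0.085},{"dx":-0.023,"dy":-0.033,"dz":0,"rx":0,"ry":0,"rz":0,"hand":0.085},{"dx":-0.023,"dy":-0.033,"dz":0,"rx":0,"ry":0,"rz":0,"hand":0.085},{"dx":-0.023,"dy":-0.033,"dz":0,"rx":0,"ry":0,"rz":0,"hand":0.085},{"dx":-0.023,"dy":-0.033,"dz":0,"rx":0,"ry":0,"rz":0,"hand":0.085}]'
```

```text
clock: 1.18
position: [0.2764, 0.2023, 0.2316]
ee_rot: [0.001, 0.127, 0.992, 0.0]
contact_force: [1.0, -0.2, -0.1]
width: 0.0853
gripper_force: 0.0
```

```bash
python3 -m pendant '[{"dx":-0.024,"dy":-0.033,"dz":0,"rx":0,"ry":0,"rz":0,"hand":0.085},{"dx":-0.024,"dy":-0.033,"dz":0,"rx":0,"ry":0,"rz":0,"hand":0.085},{"dx":-0.024,"dy":-0.033,"dz":0,"rx":0,"ry":0,"rz":0,"hand":0.085},{"dx":-0.024,"dy":-0.033,"dz":0,"rx":0,"ry":0,"rz":0,"hand":0.085},{"dx":-0.024,"dy":-0.033,"dz":0,"rx":0,"ry":0,"rz":0,"hand":0.085},{"dx":-0.024,"dy":-0.033,"dz":0,"rx":0,"ry":0,"rz":0,"hand":0.085},{"dx":-0.024,"dy":-0.033,"dz":0,"rx":0,"ry":0,"rz":0,"hand":0.085},{"dx":-0.024,"dy":-0.033,"dz":0,"rx":0,"ry":0,"rz":0,"hand":0.085},{"dx":-0.024,"dy":-0.033,"dz":0,"rx":0,"ry":0,"rz":0,"hand":0.085},{"dx":-0.024,"dy":-0.033,"dz":0,"rx":0,"ry":0,"rz":0,"hand":0.085},{"dx":-0.012,"dy":-0.016,"dz":0,"rx":0,"ry":0,"rz":0,"hand":0.085},{"dx":0,"dy":0,"dz":0,"rx":0,"ry":0,"rz":0,"hand":0.085}]'
python3 - <<'E'
from h import *
d=grab("wrist");cv2.imwrite("pics/w1.png",d["frame"][:,:,::-1]);print(manip.get_state()["position"],manip.get_state()["qpos"])
np.save("w1.npy",d,allow_pickle=True)
E
```

```text
clock: 2.18
position: [0.435, -0.1991, 0.231]
ee_rot: [0.001, 0.129, 0.992, -0.001]
contact_force: [0.5, -0.6, 0.5]
width: 0.085
gripper_force: 0.0
[ 0.43355178 -0.19633205  0.23087377] [-5.71632298e-01  1.26385310e-01  1.70307578e+00  9.91335560e-05
  1.31260454e+00 -1.88453779e+00]
```

View pics/w1.png

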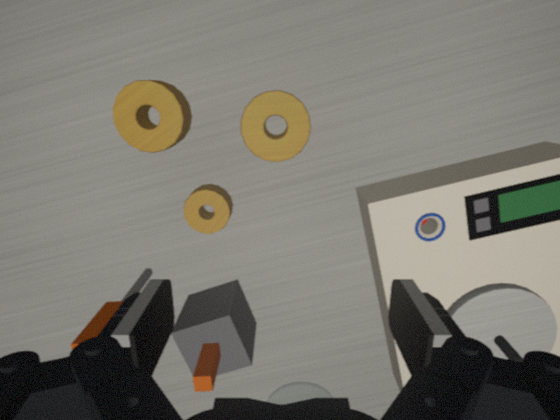

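Wrist picture: the small ring at (207,211), the bigger ones at (151,116) and (276,126); holder (215,330) with the small stylus head (205,365); port (430,227), pan (500,340) with the post partly cropped.

```bash
cat >> h.py <<'E'
def ell(d,m,z):
    c=max(cv2.findContours(m.astype(np.uint8),cv2.RETR_EXTERNAL,cv2.CHAIN_APPROX_NONE)[0],key=len)[:,0,:]
    w=onz(d,c[:,0],c[:,1],z)[:,:2]
    A=np.c_[2*w,np.ones(len(w))];s=np.linalg.lstsq(A,(w**2).sum(1),rcond=None)[0]
    return s[:2],2*np.sqrt(s[2]+s[:2]@s[:2])
def toT(dxyz):
    return q2R(manip.get_state()["ee_rot"]).T@np.asarray(dxyz)
E
python3 - <<'E'
from h import *
d=np.load("w1.npy",allow_pickle=True).item()
h=cv2.cvtColor(d["frame"],cv2.COLOR_RGB2HSV)
for V in(90,140,150,160,170):
    for s,c,m in blobs(d,(15,110,V),(30,255,255),200): print(V,s,c.round(1),[np.round(x,4) for x in ell(d,m,.026)])
print(h[215,180:235].tolist()[::3])
for s,c,m in blobs(d,(95,110,60),(125,255,255),60): print("blue",s,c.round(1),ell(d,m,.058))
for s,c,m in blobs(d,(3,170,60),(13,255,255),60): print("or",s,c.round(1))
E
```

```text
90 [ 113   80   72   72 3540] [148.4 115.5] [array([ 0.349 , -0.3023]), np.float64(0.0623)]
90 [ 241   91   69   71 3386] [275.2 125.7] [array([ 0.3869, -0.1942]), np.float64(0.0614)]
90 [ 184  185   47   48 1509] [206.8 209.7] [array([ 0.4463, -0.2792]), np.float64(0.0451)]
140 [ 113   81   70   71 3294] [147.3 115.6] [array([ 0.3489, -0.3032]), np.float64(0.0611)]
140 [ 241   91   69   71 3277] [275.2 125.5] [array([ 0.3869, -0.1943]), np.float64(0.0613)]
140 [ 184  190   45   43 1295] [206.2 211.1] [array([ 0.4479, -0.2803]), np.float64(0.0428)]
150 [ 113   81   69   71 3201] [147.1 115.6] [array([ 0.3489, -0.3034]), np.float64(0.0606)]
150 [ 242   91   68   70 3172] [275.  125.8] [array([ 0.387 , -0.1944]), np.float64(0.0608)]
150 [ 184  190   45   43 1249] [206.1 211.3] [array([ 0.4481, -0.2805]), np.float64(0.0424)]
160 [114  82  42  34 257] [132.7  98.4] [array([ 0.3319, -0.3089]), np.float64(0.0285)]
160 [ 242   92   67   69 2353] [273.6 129.5] [array([ 0.3884, -0.1964]), np.float64(0.0553)]
160 [135 110  46  39 311] [158.  129.3] [array([ 0.3566, -0.3008]), np.float64(0.0329)]
160 [144 123  37  28 217] [163.3 139.9] [array([ 0.3643, -0.2987]), np.float64(0.029)]
160 [185 191  43  42 828] [206.2 211.5] [array([ 0.4475, -0.2807]), np.float64(0.0384)]
[[24, 18, 144], [20, 32, 142], [20, 138, 161], [20, 133, 163], [21, 136, 161], [20, 141, 161], [20, 137, 153], [18, 110, 90], [21, 105, 92], [17, 114, 94], [19, 110, 95], [19, 119, 114], [20, 131, 161], [20, 135, 164], [20, 131, 160], [21, 131, 160], [20, 127, 154], [21, 24, 137], [30, 16, 144]]
blue [416 214  29  27 136] [429.9 226.5] (array([ 0.50436656, -0.08227409]), np.float64(0.02475230592713889))
or [ 72 302  51  47 606] [ 97.6 322.5]
or [194 344  25  47 557] [204.7 371.5]
```

```bash
python3 -m pendant '[{"dx":-0.01,"dy":-0.022,"dz":0.02,"rx":0,"ry":0,"rz":0,"hand":0.085},{"dx":-0.012,"dy":-0.026,"dz":0.028,"rx":0,"ry":0,"rz":0,"hand":0.085},{"dx":-0.0137,"dy":-0.03,"dz":0.025,"rx":0,"ry":0,"rz":0,"hand":0.085},{"dx":0,"dy":0,"dz":0.035,"rx":0,"ry":0,"rz":0,"hand":0.085},{"dx":0,"dy":0,"dz":0.02,"rx":0,"ry":0,"rz":0,"hand":0.085},{"dx":0,"dy":0,"dz":0,"rx":0,"ry":0,"rz":0,"hand":0.085},{"dx":0,"dy":0,"dz":0,"rx":0,"ry":0,"rz":0,"hand":0.085}]'
python3 - <<'E'
from h import *
d=grab("wrist");cv2.imwrite("pics/w2.png",d["frame"][:,:,::-1]);s=manip.get_state();print(s["position"])
np.save("w2.npy",d,allow_pickle=True)
for V in(140,150):
    for q,c,m in blobs(d,(15,110,V),(30,255,255),400):
        e=ell(d,m,.026);print(V,q,c.round(1),e,toT([*(e[0]-s["position"][:2]),0.004-s["position"][2]]))
E
```

```text
clock: 2.82
position: [0.447, -0.2771, 0.1028]
ee_rot: [-0.001, 0.127, 0.992, 0.001]
contact_force: [0.2, 0.0, 0.2]
width: 0.0852
gripper_force: 0.0
[ 0.44819962 -0.27799303  0.10421917]
140 [ 138    8  116  124 9611] [195.2  69.1] (array([ 0.34848056, -0.30183735]), np.float64(0.06257050302606763)) [ 0.09060561 -0.04812186  0.10015604]
140 [ 349   28  115  120 9228] [406.2  87.4] (array([ 0.38705553, -0.19135993]), np.float64(0.06262995343189158)) [0.0809964  0.06850126 0.10017453]
140 [ 244  194   71   66 3180] [278.8 226.6] (array([ 0.4479371 , -0.28056383]), np.float64(0.04328880796920145)) [-0.00032696 -0.00256498  0.10021913]
150 [ 138    9  115  122 9343] [194.9  69.2] (array([ 0.34846274, -0.30197615]), np.float64(0.06206789793293327)) [ 0.09058803 -0.04826069  0.10015604]
150 [ 350   29  113  119 8993] [406.2  87.6] (array([ 0.38714058, -0.19135443]), np.float64(0.062143642396327116)) [0.08091545 0.06852793 0.10017458]
150 [ 244  194   71   66 3106] [278.7 226.9] (array([ 0.44806931, -0.28060839]), np.float64(0.04299325396357699)) [-0.00046612 -0.00257493  0.10021922]
```

View pics/w2.png

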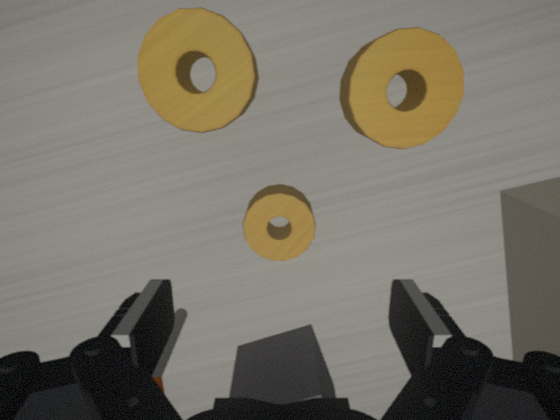

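Wrist close-up: small ring upright at (279,227), centred between fingers; bigger ones at (197,70) and (406,88). Diameter on the plane ≈44 vs ≈61 for the others; the finger width will confirm it.

```bash
python3 -m pendant '[{"dx":0,"dy":-0.0026,"dz":0.02,"rx":0,"ry":0,"rz":0,"hand":0.07},{"dx":0,"dy":0,"dz":0.03,"rx":0,"ry":0,"rz":0,"hand":0.07},{"dx":0,"dy":0,"dz":0.025,"rx":0,"ry":0,"rz":0,"hand":0.07},{"dx":0,"dy":0,"dz":0.015,"rx":0,"ry":0,"rz":0,"hand":0.07},{"dx":0,"dy":0,"dz":0.01,"rx":0,"ry":0,"rz":0,"hand":0.07},{"dx":0,"dy":0,"dz":0,"rx":0,"ry":0,"rz":0,"hand":0.06},{"dx":0,"dy":0,"dz":0,"rx":0,"ry":0,"rz":0,"hand":0.03},{"dx":0,"dy":0,"dz":0,"rx":0,"ry":0,"rz":0,"hand":0.03},{"dx":0,"dy":0,"dz":0,"rx":0,"ry":0,"rz":0,"hand":0.03},{"dx":0,"dy":0,"dz":0,"rx":0,"ry":0,"rz":0,"hand":0.03}]' 30
```

```text
clock: 3.7
position: [0.4485, -0.2819, 0.0051]
ee_rot: [0.002, 0.127, 0.992, -0.001]
contact_force: [0.8, 2.6, 7.7]
width: 0.0445
gripper_force: 31.9
```

```bash
python3 -m pendant '[{"dx":0,"dy":0,"dz":-0.015,"rx":0,"ry":0,"rz":0,"hand":0.03},{"dx":0,"dy":0,"dz":-0.035,"rx":0,"ry":0,"rz":0,"hand":0.03},{"dx":-0.006,"dy":0.011,"dz":-0.035,"rx":0,"ry":0,"rz":0,"hand":0.03},{"dx":-0.012,"dy":0.023,"dz":-0.03,"rx":0,"ry":0,"rz":0,"hand":0.03},{"dx":-0.016,"dy":0.031,"dz":-0.02,"rx":0,"ry":0,"rz":0,"hand":0.03},{"dx":-0.016,"dy":0.031,"dz":-0.02,"rx":0,"ry":0,"rz":0,"hand":0.03},{"dx":-0.018,"dy":0.034,"dz":-0.01,"rx":0,"ry":0,"rz":0,"hand":0.03},{"dx":-0.018,"dy":0.034,"dz":-0.01,"rx":0,"ry":0,"rz":0,"hand":0.03},{"dx":-0.018,"dy":0.034,"dz":0,"rx":0,"ry":0,"rz":0,"hand":0.03},{"dx":-0.018,"dy":0.034,"dz":0,"rx":0,"ry":0,"rz":0,"hand":0.03},{"dx":-0.016,"dy":0.031,"dz":0,"rx":0,"ry":0,"rz":0,"hand":0.03},{"dx":-0.008,"dy":0.016,"dz":0,"rx":0,"ry":0,"rz":0,"hand":0.03}]' 50
python3 -m pendant '[{"dx":0,"dy":0,"dz":0,"rx":0,"ry":0,"rz":0,"hand":0.03},{"dx":0,"dy":0,"dz":0,"rx":0,"ry":0,"rz":0,"hand":0.03},{"dx":0,"dy":0,"dz":0,"rx":0,"ry":0,"rz":0,"hand":0.03}]'
python3 - <<'E'
from h import *
d=grab("wrist");cv2.imwrite("pics/w3.png",d["frame"][:,:,::-1]);s=manip.get_state();print(s["position"])
np.save("w3.npy",d,allow_pickle=True)
E
```

```text
clock: 4.7
position: [0.6614, -0.0446, 0.1782]
ee_rot: [0.001, 0.126, 0.992, 0.001]
contact_force: [0.1, -1.0, -3.1]
width: 0.0434
gripper_force: 53.5
clock: 4.95
position: [0.6579, -0.0487, 0.1779]
ee_rot: [-0.001, 0.127, 0.992, -0.0]
contact_force: [-0.4, -0.3, -2.1]
width: 0.0438
gripper_force: 53.5
[ 0.65784932 -0.04908165  0.17809861]
```

View pics/w3.png

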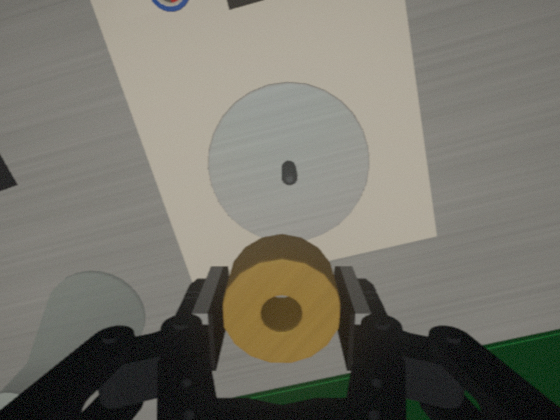

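```bash
python3 - <<'E'
from h import *
d=np.load("w3.npy",allow_pickle=True).item();s=manip.get_state()
g=cv2.cvtColor(d["frame"],cv2.COLOR_RGB2HSV)
m=((g[:,:,2]<110)); n,l,st,c=cv2.connectedComponentsWithStats(m.astype(np.uint8)); i=l[172,289];print("post",st[i],c[i])
x,y,w,h,_=st[i]
print("post top far edge",onz(d,x+w/2-.5,y+h-1,.106),"base near edge",onz(d,x+w/2-.5,y,.07))
# pan: pale greenish vs cream: saturation edge
print(g[150,190:230:4].tolist(),g[150,230:250:5].tolist())
cream=(g[:,:,1]>28)&(g[:,:,2]>150)
pan=(~cream)&(np.hypot(*(np.indices(cream.shape)-np.array([160,289])[:,None,None]))<90)
pan=cv2.morphologyEx(pan.astype(np.uint8),cv2.MORPH_OPEN,np.ones((5,5)));e=ell(d,pan,.07);print("pan",e)
for q,cc,mm in blobs(d,(15,110,130),(30,255,255),400):
    print("ring",q,cc,ell(d,mm,s["position"][2]+.0215))
E
```

```text
post [282 161  15  24 314] [288.80254777 172.7133758 ]
post top far edge [[ 0.63227008 -0.03921207  0.106     ]] base near edge [[ 0.6255188  -0.03680437  0.07      ]]
[[23, 29, 176], [20, 30, 176], [20, 30, 177], [18, 29, 175], [23, 29, 178], [30, 11, 145], [36, 8, 153], [40, 10, 154], [47, 12, 154], [39, 11, 158]] [[30, 5, 156], [45, 10, 156], [45, 10, 152], [41, 13, 153]]
pan (array([ 0.63063762, -0.03878399]), np.float64(0.11037190105179548))
ring [ 224  259  115  104 8169] [281.02693108 310.55820786] (array([ 0.65672466, -0.05027979]), np.float64(0.04306272289635911))
```

Picture: ring held at (281,312), pan (289,161), post base to top (289,161)–(289,184); pan fits 110 mm, and its centre and the post agree within 1 mm. Shift to align, then descend with force checks.

```bash
python3 -m pendant '[{"dx":0.012,"dy":0.002,"dz":0.01,"rx":0,"ry":0,"rz":0,"hand":0.03},{"dx":0.0164,"dy":0.0028,"dz":0.02,"rx":0,"ry":0,"rz":0,"hand":0.03},{"dx":0,"dy":0,"dz":0.02,"rx":0,"ry":0,"rz":0,"hand":0.03},{"dx":0,"dy":0,"dz":0.008,"rx":0,"ry":0,"rz":0,"hand":0.03},{"dx":0,"dy":0,"dz":0,"rx":0,"ry":0,"rz":0,"hand":0.03},{"dx":0,"dy":0,"dz":0.006,"rx":0,"ry":0,"rz":0,"hand":0.03},{"dx":0,"dy":0,"dz":0.006,"rx":0,"ry":0,"rz":0,"hand":0.03},{"dx":0,"dy":0,"dz":0.006,"rx":0,"ry":0,"rz":0,"hand":0.03},{"dx":0,"dy":0,"dz":0.004,"rx":0,"ry":0,"rz":0,"hand":0.03},{"dx":0,"dy":0,"dz":0,"rx":0,"ry":0,"rz":0,"hand":0.03}]'
python3 - <<'E'
from h import *
print(manip.get_state()["moment"],manip.get_state()["contact_force"],manip.get_state()["position"])
E
```

```text
clock: 5.83
position: [0.6322, -0.0364, 0.0973]
ee_rot: [-0.001, 0.127, 0.992, 0.0]
contact_force: [-0.6, -0.3, -3.4]
width: 0.0436
gripper_force: 53.5
[0.03002814 0.03408567 0.03472935] [-0.55275132 -0.33176087 -3.35565594] [ 0.63221655 -0.0363739   0.09733727]
```

```bash
python3 -m pendant '[{"dx":0,"dy":0,"dz":0.008,"rx":0,"ry":0,"rz":0,"hand":0.03},{"dx":0,"dy":0,"dz":0.008,"rx":0,"ry":0,"rz":0,"hand":0.03},{"dx":0,"dy":0,"dz":0.004,"rx":0,"ry":0,"rz":0,"hand":0.03},{"dx":0,"dy":0,"dz":0.001,"rx":0,"ry":0,"rz":0,"hand":0.03},{"dx":0,"dy":0,"dz":0,"rx":0,"ry":0,"rz":0,"hand":0.03},{"dx":0,"dy":0,"dz":0,"rx":0,"ry":0,"rz":0,"hand":0.03}]'
```

```text
clock: 6.33
position: [0.6322, -0.0363, 0.0768]
ee_rot: [-0.001, 0.127, 0.992, 0.0]
contact_force: [-1.1, 0.5, -3.8]
width: 0.0436
gripper_force: 53.5
```

```bash
python3 -m pendant '[{"dx":0,"dy":0,"dz":0.001,"rx":0,"ry":0,"rz":0,"hand":0.03},{"dx":0,"dy":0,"dz":0.0005,"rx":0,"ry":0,"rz":0,"hand":0.03},{"dx":0,"dy":0,"dz":0,"rx":0,"ry":0,"rz":0,"hand":0.05},{"dx":0,"dy":0,"dz":0,"rx":0,"ry":0,"rz":0,"hand":0.07},{"dx":0,"dy":0,"dz":0,"rx":0,"ry":0,"rz":0,"hand":0.075},{"dx":0,"dy":0,"dz":0,"rx":0,"ry":0,"rz":0,"hand":0.075},{"dx":0,"dy":0,"dz":-0.02,"rx":0,"ry":0,"rz":0,"hand":0.075},{"dx":0,"dy":0,"dz":-0.035,"rx":0,"ry":0,"rz":0,"hand":0.075},{"dx":0,"dy":0,"dz":-0.035,"rx":0,"ry":0,"rz":0,"hand":0.075},{"dx":0,"dy":0,"dz":-0.03,"rx":0,"ry":0,"rz":0,"hand":0.075},{"dx":0,"dy":0,"dz":0,"rx":0,"ry":0,"rz":0,"hand":0.075},{"dx":0,"dy":0,"dz":0,"rx":0,"ry":0,"rz":0,"hand":0.075}]'
python3 - <<'E'
from h import *
d=grab("wrist");cv2.imwrite("pics/w4.png",d["frame"][:,:,::-1]);s=manip.get_state();print(s["position"])
np.save("w4.npy",d,allow_pickle=True)
for q,cc,mm in blobs(d,(15,110,130),(30,255,255),400): print("ring",q,cc,ell(d,mm,.096))
for q,cc,mm in blobs(d,(95,110,60),(125,255,255),60): print("blue",q,cc.round(1),ell(d,mm,.058))
# stylus heading in w1
d=np.load("w1.npy",allow_pickle=True).item()
b=[x for x in blobs(d,(3,150,60),(13,255,255),60) if x[0][0]>150]
for q,c,m in b:
    v,u=np.nonzero(m);hsv=cv2.cvtColor(d["frame"],cv2.COLOR_RGB2HSV)
    print(q);[print(r,u[v==r].min(),u[v==r].max(),hsv[r,u[v==r],2].tolist()[::3]) for r in range(q[1],q[1]+q[3],3)]
a=cv2.resize(d["frame"][270:410,150:280],None,fx=4,fy=4,interpolation=cv2.INTER_CUBIC)
b4=np.load("w4.npy",allow_pickle=True).item()["frame"][:,:]
can=np.zeros((560,520+280,3),np.uint8);can[:,:520]=a;can[:210,520:]=cv2.resize(b4,(280,210));cv2.imwrite("pics/c2.png",can[:,:,::-1])
E
```

```text
clock: 7.33
position: [0.6343, -0.0366, 0.1987]
ee_rot: [0.003, 0.127, 0.992, -0.0]
contact_force: [-1.0, 0.3, 0.0]
width: 0.0748
gripper_force: 0.0
[ 0.63290564 -0.03643411  0.19652332]
ring [ 249  177   64   61 2602] [280.38508839 206.75441968] (array([ 0.63143074, -0.03823067]), np.float64(0.04288973558043297))
blue [153  15  38  41 310] [170.2  34.5] (array([ 0.50387459, -0.08251235]), np.float64(0.025224916601226208))
[193 344  26  47 859]
344 204 217 [97, 98, 95, 96, 91]
347 203 217 [95, 95, 97, 95, 94]
350 202 216 [98, 97, 95, 100, 96]
353 201 218 [93, 95, 96, 94, 94, 94]
356 200 218 [98, 90, 95, 96, 95, 87]
359 199 218 [100, 97, 98, 96, 98, 94, 86]
362 199 217 [96, 95, 93, 92, 96, 87, 87]
365 198 216 [96, 93, 93, 101, 95, 92, 85]
368 197 216 [98, 97, 96, 93, 96, 93, 87]
371 195 214 [97, 92, 95, 93, 92, 96, 87]
374 194 213 [96, 91, 95, 95, 92, 93, 88]
377 193 213 [162, 164, 166, 168, 169, 172, 114]
380 194 212 [169, 172, 167, 170, 173, 172, 93]
383 194 212 [167, 169, 173, 173, 171, 171, 104]
386 195 212 [170, 170, 171, 169, 168, 170]
389 195 211 [168, 170, 172, 172, 169, 172]
```

View pics/c2.png

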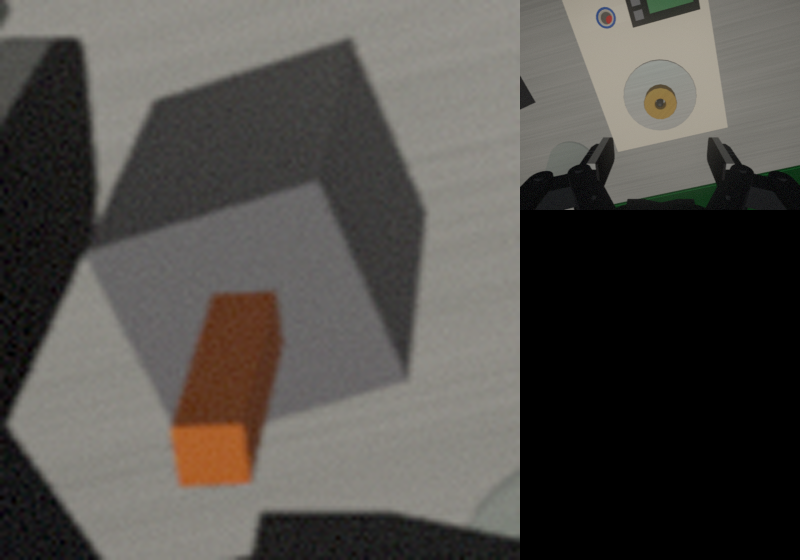

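Left: stylus head top face at about (212,470) crop px, in the grey holder. Right: ring lies on the pan with the post in its hole.

```bash
cat >> h.py <<'E'
def head(d,z,pick):
    bb=[x for x in blobs(d,(3,150,135),(16,255,255),60)]
    b=min(bb,key=lambda x:np.hypot(*(x[1]-pick)))
    v,u=np.nonzero(b[2]);w=onz(d,u,v,z)[:,:2]
    r=cv2.minAreaRect((w*1e4).astype(np.float32))
    return b[0],np.array(r[0])/1e4,np.array(r[1])/1e4,r[2],w.mean(0)
E
python3 - <<'E'
from h import *
d=np.load("w1.npy",allow_pickle=True).item()
print(head(d,.115,np.array([203,385])))
print(proj(d,[0.571,-.306,.115]))
s=manip.get_state();print(toT(np.array([.56,-.30,.21])-s["position"]))
E
```

```text
(array([193, 376,  20,  15, 257], dtype=int32), array([ 0.56963584, -0.30602241]), array([0.01504621, 0.01515053]), 78.78768157958984, array([ 0.56957124, -0.30609544]))
[[203.08632666 384.35094802]]
[ 0.00408898 -0.27342824 -0.01356872]
```

```bash
python3 -m pendant '[{"dx":0,"dy":-0.017,"dz":0,"rx":0,"ry":0,"rz":0,"hand":0.06},{"dx":-0.001,"dy":-0.034,"dz":0,"rx":0,"ry":0,"rz":0,"hand":0.06},{"dx":-0.001,"dy":-0.038,"dz":0,"rx":0,"ry":0,"rz":0,"hand":0.06},{"dx":-0.001,"dy":-0.038,"dz":0,"rx":0,"ry":0,"rz":0,"hand":0.06},{"dx":-0.001,"dy":-0.038,"dz":0,"rx":0,"ry":0,"rz":0,"hand":0.06},{"dx":-0.001,"dy":-0.038,"dz":0,"rx":0,"ry":0,"rz":0,"hand":0.06},{"dx":-0.001,"dy":-0.034,"dz":0,"rx":0,"ry":0,"rz":0,"hand":0.06},{"dx":-0.001,"dy":-0.025,"dz":0,"rx":0,"ry":0,"rz":0,"hand":0.06},{"dx":0,"dy":-0.015,"dz":0,"rx":0,"ry":0,"rz":-3.4,"hand":0.06},{"dx":0,"dy":0,"dz":0,"rx":0,"ry":0,"rz":0,"hand":0.06},{"dx":0,"dy":0,"dz":0,"rx":0,"ry":0,"rz":0,"hand":0.06},{"dx":0,"dy":0,"dz":0,"rx":0,"ry":0,"rz":0,"hand":0.06}]'
python3 - <<'E'
from h import *
d=grab("wrist");cv2.imwrite("pics/w5.png",d["frame"][:,:,::-1]);s=manip.get_state();Rm=q2R(s["ee_rot"])
np.save("w5.npy",d,allow_pickle=True)
p=proj(d,[.5696,-.306,.115])[0];hd=head(d,.115,p);print(s["position"],p,hd)
print("tool y az",np.degrees(np.arctan2(Rm[1,1],Rm[0,1])),toT([*(hd[1]-s["position"][:2]),.075-s["position"][2]]), s["qpos"][5])
E
```

```text
clock: 8.38
position: [0.5692, -0.3049, 0.1944]
ee_rot: [-0.001, 0.098, 0.995, 0.001]
contact_force: [0.2, -0.7, -0.2]
width: 0.0597
gripper_force: 0.0
[ 0.56947712 -0.30465661  0.19485837] [282.03434429 224.63981872] (array([270, 214,  24,  23, 546], dtype=int32), array([ 0.56983838, -0.30638577]), array([0.01458518, 0.01468854]), 78.6917953491211, array([ 0.56974767, -0.30645283]))
tool y az 78.81475888545508 [-0.0008751  -0.00181327  0.11985447] -1.975143058132537
```

```bash
python3 -m pendant '[{"dx":-0.0008,"dy":-0.0005,"dz":0.02,"rx":0,"ry":0,"rz":0,"hand":0.045},{"dx":0,"dy":0,"dz":0.03,"rx":0,"ry":0,"rz":0,"hand":0.04},{"dx":0,"dy":0,"dz":0.03,"rx":0,"ry":0,"rz":0,"hand":0.04},{"dx":0,"dy":0,"dz":0.02,"rx":0,"ry":0,"rz":0,"hand":0.04},{"dx":0,"dy":0,"dz":0.014,"rx":0,"ry":0,"rz":0,"hand":0.04},{"dx":0,"dy":0,"dz":0.006,"rx":0,"ry":0,"rz":0,"hand":0.03},{"dx":0,"dy":0,"dz":0,"rx":0,"ry":0,"rz":0,"hand":0.02},{"dx":0,"dy":0,"dz":0,"rx":0,"ry":0,"rz":0,"hand":0.005},{"dx":0,"dy":0,"dz":0,"rx":0,"ry":0,"rz":0,"hand":0.005},{"dx":0,"dy":0,"dz":0,"rx":0,"ry":0,"rz":0,"hand":0.005},{"dx":0,"dy":0,"dz":0,"rx":0,"ry":0,"rz":0,"hand":0.005}]' 40
```

```text
clock: 9.35
position: [0.5707, -0.3064, 0.0768]
ee_rot: [0.001, 0.098, 0.995, 0.0]
contact_force: [-0.2, 2.0, 1.0]
width: 0.0153
gripper_force: 40.7
```

```bash
python3 -m pendant '[{"dx":0,"dy":0,"dz":-0.012,"rx":0,"ry":0,"rz":0,"hand":0.005},{"dx":0,"dy":0,"dz":-0.03,"rx":0,"ry":0,"rz":0,"hand":0.005},{"dx":0,"dy":0,"dz":-0.035,"rx":0,"ry":0,"rz":0,"hand":0.005},{"dx":0,"dy":0,"dz":-0.03,"rx":0,"ry":0,"rz":0,"hand":0.005},{"dx":0.006,"dy":0.015,"dz":-0.013,"rx":0,"ry":0,"rz":0,"hand":0.005},{"dx":0.012,"dy":0.032,"dz":0,"rx":0,"ry":0,"rz":0,"hand":0.005},{"dx":0.013,"dy":0.036,"dz":0,"rx":0,"ry":0,"rz":0,"hand":0.005},{"dx":0.013,"dy":0.036,"dz":0,"rx":0,"ry":0,"rz":0,"hand":0.005},{"dx":0.013,"dy":0.036,"dz":0,"rx":0,"ry":0,"rz":0,"hand":0.005},{"dx":0.013,"dy":0.033,"dz":0,"rx":0,"ry":0,"rz":0,"hand":0.005},{"dx":0.008,"dy":0.02,"dz":0.015,"rx":0,"ry":0,"rz":0,"hand":0.005},{"dx":0,"dy":0,"dz":0.015,"rx":0,"ry":0,"rz":0,"hand":0.005}]' 60
python3 -m pendant '[{"dx":0,"dy":0,"dz":0,"rx":0,"ry":0,"rz":0,"hand":0.005},{"dx":0,"dy":0,"dz":0,"rx":0,"ry":0,"rz":0,"hand":0.005},{"dx":0,"dy":0,"dz":0,"rx":0,"ry":0,"rz":0,"hand":0.005}]'
python3 - <<'E'
from h import *
d=grab("wrist");cv2.imwrite("pics/w6.png",d["frame"][:,:,::-1]);s=manip.get_state();print(s["position"])
np.save("w6.npy",d,allow_pickle=True)
for q,cc,mm in blobs(d,(95,110,60),(125,255,255),60): e=ell(d,mm,.058);print("blue",q,cc.round(1),e,toT([*(e[0]-s["position"][:2]),0]))
Rm=q2R(s["ee_rot"]);print(Rm[:,2],proj(d,s["position"]+Rm@[0,0,.065]))
E
```

```text
clock: 10.35
position: [0.5323, -0.0824, 0.1664]
ee_rot: [0.0, 0.096, 0.995, 0.001]
contact_force: [-0.1, -0.7, -0.5]
width: 0.0151
gripper_force: 61.3
clock: 10.6
position: [0.5345, -0.088, 0.1664]
ee_rot: [0.001, 0.098, 0.995, -0.0]
contact_force: [0.0, -0.2, -0.9]
width: 0.0155
gripper_force: 61.3
[ 0.53475265 -0.08831637  0.1665564 ]
blue [265 148  37  37 152] [284.6 164.5] (array([ 0.5042323 , -0.08239727]), np.float64(0.024102565571915965)) [ 3.10886391e-02 -1.45626265e-04 -5.22685750e-05]
[ 1.60416838e-03 -5.59003427e-04 -9.99998557e-01] [[283.63958687 232.43719038]]
```

View pics/w6.png

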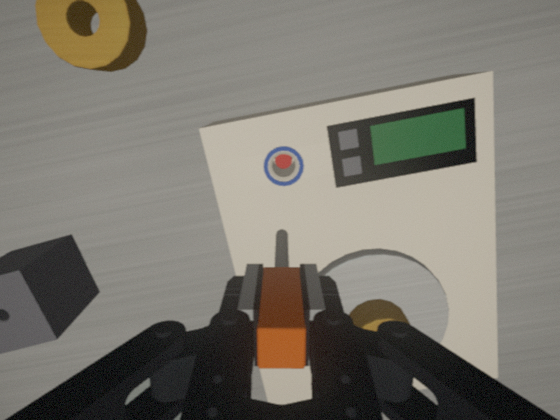

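Picture: stylus gripped straight, tip at (282,231); port with red button at (284,165), ring on pan at (380,315), partly hidden.

```bash
python3 -m pendant '[{"dx":0.013,"dy":0.0005,"dz":0,"rx":0,"ry":0,"rz":0,"hand":0.005},{"dx":0.018,"dy":0.0005,"dz":0,"rx":0,"ry":0,"rz":0,"hand":0.005},{"dx":0,"dy":0,"dz":0.015,"rx":0,"ry":0,"rz":0,"hand":0.005},{"dx":0,"dy":0,"dz":0.015,"rx":0,"ry":0,"rz":0,"hand":0.005},{"dx":0,"dy":0,"dz":0.006,"rx":0,"ry":0,"rz":0,"hand":0.005},{"dx":0,"dy":0,"dz":0.006,"rx":0,"ry":0,"rz":0,"hand":0.005},{"dx":0,"dy":0,"dz":0.006,"rx":0,"ry":0,"rz":0,"hand":0.005},{"dx":0,"dy":0,"dz":0.006,"rx":0,"ry":0,"rz":0,"hand":0.005},{"dx":0,"dy":0,"dz":0,"rx":0,"ry":0,"rz":0,"hand":0.005},{"dx":0,"dy":0,"dz":0,"rx":0,"ry":0,"rz":0,"hand":0.005}]'
```

```text
clock: 11.48
position: [0.504, -0.0807, 0.1117]
ee_rot: [-0.0, 0.098, 0.995, 0.0]
contact_force: [0.9, 0.4, -0.9]
width: 0.015
gripper_force: 61.3
```

```bash
python3 -m pendant '[{"dx":0,"dy":0,"dz":0.005,"rx":0,"ry":0,"rz":0,"hand":0.005},{"dx":0,"dy":0,"dz":0.004,"rx":0,"ry":0,"rz":0,"hand":0.005},{"dx":0,"dy":0,"dz":0.002,"rx":0,"ry":0,"rz":0,"hand":0.005},{"dx":0,"dy":0,"dz":0,"rx":0,"ry":0,"rz":0,"hand":0.005},{"dx":0,"dy":0,"dz":0,"rx":0,"ry":0,"rz":0,"hand":0.005}]' 90
```

```text
clock: 11.9
position: [0.5039, -0.0806, 0.1009]
ee_rot: [0.0, 0.098, 0.995, 0.0]
contact_force: [-0.4, -0.1, 1.3]
width: 0.0149
gripper_force: 88.0
```

```bash
python3 -m pendant '[{"dx":0,"dy":0,"dz":0.0015,"rx":0,"ry":0,"rz":0,"hand":0.005},{"dx":0,"dy":0,"dz":0.0015,"rx":0,"ry":0,"rz":0,"hand":0.005},{"dx":0,"dy":0,"dz":0,"rx":0,"ry":0,"rz":0,"hand":0.005},{"dx":0,"dy":0,"dz":0,"rx":0,"ry":0,"rz":0,"hand":0.005}]'
```

```text
clock: 12.23
position: [0.504, -0.0806, 0.098]
ee_rot: [0.0, 0.098, 0.995, 0.0]
contact_force: [-0.8, 0.4, 2.9]
width: 0.0148
gripper_force: 88.2
```

```bash
python3 -m pendant '[{"dx":0,"dy":0,"dz":0.001,"rx":0,"ry":0,"rz":0,"hand":0.005},{"dx":0,"dy":0,"dz":0.001,"rx":0,"ry":0,"rz":0,"hand":0.005},{"dx":0,"dy":0,"dz":0,"rx":0,"ry":0,"rz":0,"hand":0.005},{"dx":0,"dy":0,"dz":0,"rx":0,"ry":0,"rz":0,"hand":0.005}]'
```

```text
clock: 12.57
position: [0.504, -0.0806, 0.0959]
ee_rot: [0.0, 0.098, 0.995, 0.0]
contact_force: [-0.9, 0.9, 3.9]
width: 0.0146
gripper_force: 88.4
```

```bash
python3 -m pendant '[{"dx":0,"dy":0,"dz":0.0007,"rx":0,"ry":0,"rz":0,"hand":0.005},{"dx":0,"dy":0,"dz":0,"rx":0,"ry":0,"rz":0,"hand":0.005},{"dx":0,"dy":0,"dz":0,"rx":0,"ry":0,"rz":0,"hand":0.005}]'
```

```text
clock: 12.82
position: [0.504, -0.0806, 0.0952]
ee_rot: [0.0, 0.098, 0.995, 0.0]
contact_force: [-0.8, 0.1, 4.5]
width: 0.0149
gripper_force: 88.5
```

```bash
python3 -m pendant '[{"dx":0,"dy":0,"dz":0.001,"rx":0,"ry":0,"rz":0,"hand":0.005},{"dx":0,"dy":0,"dz":0.0005,"rx":0,"ry":0,"rz":0,"hand":0.005},{"dx":0,"dy":0,"dz":0,"rx":0,"ry":0,"rz":0,"hand":0.005},{"dx":0,"dy":0,"dz":0,"rx":0,"ry":0,"rz":0,"hand":0.005}]'
```

```text
clock: 13.15
position: [0.5041, -0.0807, 0.0943]
ee_rot: [0.0, 0.098, 0.995, -0.0]
contact_force: [-2.1, 0.9, 10.3]
width: 0.0147
gripper_force: 89.5
```

```bash
python3 -m pendant '[{"dx":0,"dy":0,"dz":0.0006,"rx":0,"ry":0,"rz":0,"hand":0.005},{"dx":0,"dy":0,"dz":0,"rx":0,"ry":0,"rz":0,"hand":0.005},{"dx":0,"dy":0,"dz":0,"rx":0,"ry":0,"rz":0,"hand":0.005},{"dx":0,"dy":0,"dz":0,"rx":0,"ry":0,"rz":0,"hand":0.005},{"dx":0,"dy":0,"dz":0,"rx":0,"ry":0,"rz":0,"hand":0.005}]'
python3 - <<'E'
from h import *
a=grab("side")["frame"][195:295,225:385];b=grab("wrist")["frame"]
c=np.vstack([cv2.resize(a,(480,300),interpolation=cv2.INTER_CUBIC),cv2.resize(b,(480,300))])
cv2.imwrite("pics/f.png",c[:,:,::-1])
E
```

```text
clock: 13.57
position: [0.5041, -0.0807, 0.0942]
ee_rot: [0.001, 0.098, 0.995, -0.0]
contact_force: [-2.4, 0.9, 11.9]
width: 0.0145
gripper_force: 89.8
```

View pics/f.png

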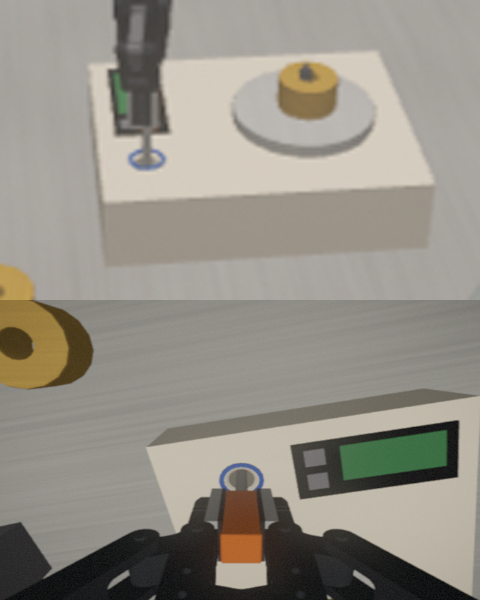

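Side view: the ring lies flat on the pan with the post protruding at (307,73). The stylus shaft goes into the port at (146,158), and about 12 N holds the button on its stop.

```bash
python3 -c "
from rig import manip
print(manip.sign_off())"
```

```text
the job is handed in; nothing more can be done
None
```

Job handed in at about 13.6 s: the ring weight lies flat on the pan over the post and released, and the gripped stylus holds the red button on its hard stop at about 12 N; sign-off returned no verdict, and the knob weight and jar were not re-imaged at the end.

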